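Wedge a rocking sculpture base steady

ROBOT

A 7-joint arm with a two-finger parallel gripper is mounted at the origin on the work surface. World frame = base frame: x ahead of the robot, y to its left, z up, the work surface at z = 0. Lengths are in m, angles in rad, forces in N, time in s.
With the tool pointing down it reaches from about 0.425 to 0.95 m from the base axis. Payload 16.7 kg.
Tool frame: the origin (TCP) lies at the very end of the fingers, on their centre line; the grasp point (between the pads) lies 19 mm behind it; z points along the fingers, y is the line along which they close (so a half turn about z gives the same grasp; the last joint's range is limited). The gripper opens to 94 mm and grips with 3 to 60 N. Pads are 16 mm wide; open, the fingers measure 119 mm over their backs; the gripper's body (75 mm by 177 mm) begins 78 mm behind the grasp point.
Start: joints at [0.999, 0.426, 0.074, 1.606, -0.034, 1.111, -0.067], TCP at [0.277, -0.616, 0.205] pointing down, gripper open.
Joint ranges: [-2.85, 2.85], [-0.5, 2.14], [-1.23, 1.37], [0.21, 2.46], [-1.02, 4.16], [0.16, 2.05], [-2.73, 2.73]. Speed limits (rad/s): [1.89, 1.89, 2.39, 2.39, 3.01, 3.01, 3.01].

INTERFACE

Orientations are given as a unit quaternion [x, y, z, w].
In Python, from workcell import ctrl gives the robot as it stands.
- The arm moves only by the tool apply_moves, never from a script. Its arguments are lists of equal length, an entry for each row: "xyz": the shift along the tool's x, y, z in m, a list of three; "spin": the turn about the tool's z in degrees; "grip": the opening, from 0 (shut) to 1 (fully open). A call has 1 to 20 rows; each row is the pose to reach, as a shift and turn from the pose commanded when the call began, along the tool's axes at that moment; what a row does not reach only later rows make up. A row lasts 1/8 s, in which the tool goes at most 62.5 mm and 10.7 degrees, less where a joint would pass 70% of its speed; a pose out of reach is approached as far as the arm can. A call with a gripper value outside its range is refused whole. The fingers move at their own pace and stop on an object; "grip_force" is the grip in N (left out, the last holds). Time passes only in rows, so rows that repeat a pose let the fingers close. It gives the time, the measured TCP pose, the force, the opening and the grip force at its end, in the units of the state.
- ctrl.get_state(): the state, without advancing time (a new reading comes with each control period).
- ctrl.get_image(name): name is "side" or "top"; returns (picture, depth): 480x640x3 uint8, blue, green, red; 480x640 float32, m along the optical axis (not along the pixel's ray), 0 where there is no reading.
- ctrl.calibration(name): a dict with "fx", "fy", "cx", "cy" (pixels), "dist_coeffs" ([k1, k2, p1, p2, k3] as OpenCV has them; the pictures are not rectified), "R" (3x3) and "t" (3): a world point X has camera coordinates R X + t. Camera axes: x right, y down, z forward; pixel columns grow to the right and rows downward; lengths in m; the calibration is good to about 2 mm. A picture is of the moment at which its call begins. calibration takes no time and is no camera call.
- ctrl.hand_in(): hands the job in; it is judged then, once.
The state is a dict: "clock": time; "joint_positions": joint angles; "qd": joint speeds; "effort": joint torques, N m; "tool_pos": TCP position; "ee_rot": TCP orientation; "wrist_force": force on the tool from outside, world axes, zero at the start; "moment": the same for the moment, N m; "width": opening from 0.0 (shut) to 1.0 (fully open); "gripper_force": force on a finger pad.
Only numpy, scipy, OpenCV 4.12 (cv2) and the standard library are available. Lean on these libraries where they do the work, as an engineer would, in place of code of your own. Each camera call takes 0.05 s, during which the arm holds its last target. There are 200 camera calls.

TASK

The blue steel sculpture base rocks because its brass-stemmed front foot, under the orange disc, is too short. With the fingertips, push the yellow wedge along the bench, thin edge first, under that foot until the base sits level and no longer rocks, then prove it by pressing down on the orange disc with about 10 N for a second, and take the hand away. Nothing is to be gripped or lifted, the base must not be shoved along the bench, and everything else stays where it stands.

Things in the scene. Friction and masses are not known exactly. Their poses are not given: they have to be found in the camera images.
- plinth: Blue steel sculpture base: box 210 x 180 x 45 mm, 2.2 to 3.1 kg, on four feet; underside 25 mm, top 70 mm above the bench when level. Origin: on the bench straight below the middle of the short foot. x runs from the front face, where the wedge enters, to the back; y left; z up. The box spans x -20 to 190, y -20 to 160 mm. A brass hourglass ornament, 72 mm across, 85 mm high, stands on top at (137, 107) mm.
- short_foot (a point): Point on the box's underside, 25 mm above the bench when level, where the brass stem (16 mm) of the short foot comes out. Its 22 mm ball end hangs 6 to 12 mm above the bench, different every time. The other feet, at (0, 140), (170, 140) and (170, 0) mm in the box's x and y, carry the box level. If the wedge is too shallow this corner sinks when pressed; if too deep it is held too high and the box leans.
- pad: Orange disc, 36 mm across, 4 mm thick, fixed on the box straight above the short foot. Origin: centre of its underside; its upper face is 74 mm above the bench when level. Unwedged, a press of under 5 N here tips the box over its diagonal, the disc sinking until the short foot meets the bench or the wedge; let go, it rocks back.
- wedge: Loose yellow plastic wedge, about 0.12 kg, 120 mm long, 50 mm wide. Origin: middle of its thin edge, on the bench; x points out of the thin edge, the way to push. 3 mm high at x = 0, rising evenly to 18 mm at x = -90 mm, then level to the upright back face at x = -120 mm. Starts in line with the short foot within 10 mm and 0.15 rad. Slides with 1 to 2 N; the push rises once the foot rides on it; stays when let go.
- bush: Bystander: brass ring 48 mm across, 36 mm high, standing on the bench to the right of the wedge. Origin: centre of its underside.
- billet: Bystander: copper-coloured ring 60 mm across, 52 mm high, standing on the bench in front of the base, left of the wedge. Origin: centre of its underside.
- hammer: Bystander: hammer lying at the left.
- wrench: Bystander: wrench lying at the right.
- bird: Bystander: small cast brass bird on a 70 x 40 mm foot, 63 mm high, at the right.
- can: Bystander: can 60 mm across, 90 mm high, at the left.
There are look-alikes about, which are no part of the job. What is meant by the wedge is not pink or purple, and is the larger of those in its own colour.

How it is judged:
By the outcome, as a careful person would: the job done as asked, in the order asked, and still so for the second after the job is handed in, with the robot touching nothing.
It also fails if it takes over 48 s, if anything falls off the work surface, if the arm or the gripper's body presses on something with over 40 N, if the wrist force passes 120 N, or if a joint passes its speed limit or range.

## Working session

There is one attempt and no reset: what is moved stays moved. The work goes in short steps, Python scripts to look and compute and a tool call to move; the robot and the scene stay as the last step left them, time stands still between calls to the robot, and variables do not carry over. Pictures are saved under pics/ and viewed, at most 10 in all, crops included, and the job is handed in when it is done.

Besides the shell and the picture viewer there is one more tool, called after "Request:" as name(argument=value, ...) on one line, values as JSON. apply_moves: Moves the arm, as the interface text tells. Its arguments: {"type":"object","properties":{"xyz":{"type":"array"},"spin":{"type":"array"},"grip":{"type":"array"},"grip_force":{"type":"number"}},"required":["xyz","spin","grip"]}

```bash
mkdir -p pics
cat > h.py <<'E'
import numpy as np, cv2
from workcell import ctrl
def cal(n):
    c=ctrl.calibration(n); K=np.array([[c["fx"],0,c["cx"]],[0,c["fy"],c["cy"]],[0,0,1]])
    return K,np.array(c["dist_coeffs"],float),np.array(c["R"]),np.array(c["t"]).ravel()
def world(n,depth):
    K,d,R,t=cal(n); v,u=np.mgrid[0:480,0:640]
    p=cv2.undistortPoints(np.stack([u.ravel(),v.ravel()],1).astype(np.float64)[:,None],K,d)[:,0]
    z=depth.ravel()[:,None]; X=(np.hstack([p,np.ones((len(p),1))])*z-t)@R
    X[z[:,0]==0]=np.nan
    return X.reshape(480,640,3)
def pix(n,X):
    K,d,R,t=cal(n); return cv2.projectPoints(np.array(X,float).reshape(-1,1,3),cv2.Rodrigues(R)[0],t,K,d)[0][:,0]
E
python3 - <<'E'
from h import *
for n in("top","side"):
    i,d=ctrl.get_image(n); cv2.imwrite(f"pics/{n}0.png",i); np.savez(f"{n}0.npz",i=i,d=d)
    K,_,R,t=cal(n); print(n,K[0,0],-R.T@t,R[2])
s=ctrl.get_state(); print(s["clock"],s["tool_pos"],s["ee_rot"],s["wrist_force"],s["width"])
E
```

```text
top 591.2465780576559 [0.32976591 0.01764999 1.41592646] [ 0.1630187  -0.02268506 -0.98636215]
side 440.3080547845824 [0.09851012 0.41690874 0.80647423] [ 0.49236241 -0.42576924 -0.75914413]
0.1 [ 0.27675988 -0.6152234   0.20488115] [ 9.77740759e-01  2.09815889e-01 -1.69641825e-04 -5.22048056e-04] [0.26773102 0.27601243 0.68803652] 0.9979687730430556
```

View pics/top0.png

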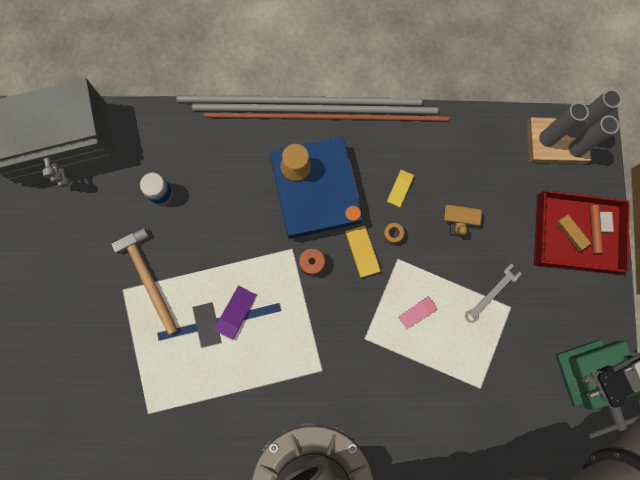

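View pics/side0.png

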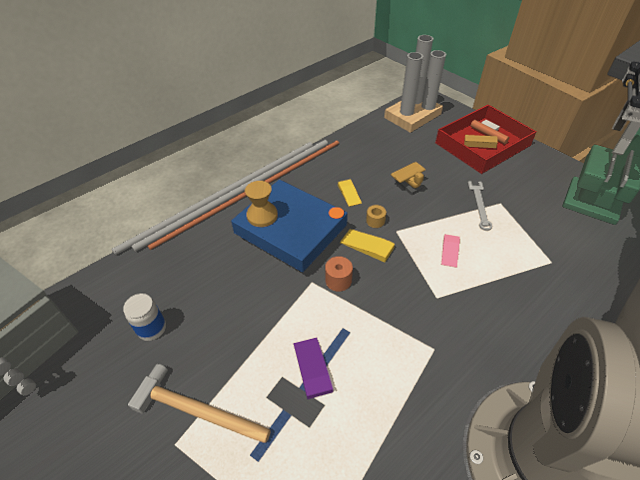

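The top picture shows the base at about (318,187) with the orange disc at (353,213). The large yellow wedge is at (363,252), the billet at (312,262) and the bush at (394,233). The small yellow piece at (400,188) is a look-alike. Next I'll measure the disc, box, wedge and rings.

```bash
cat > meas.py <<'E'
from h import *
def mask(hsv,lo,hi,roi):
    m=cv2.inRange(hsv,np.array(lo),np.array(hi)); z=np.zeros_like(m); a,b,c,d=roi; z[b:d,a:c]=m[b:d,a:c]; return cv2.morphologyEx(z,cv2.MORPH_OPEN,np.ones((3,3)))>0
def rect(P):
    r=cv2.minAreaRect((P[:,:2]*1000).astype(np.float32)); return r,cv2.boxPoints(r)
def onplane(n,uv,z):
    K,d,R,t=cal(n); p=cv2.undistortPoints(np.array(uv,float).reshape(-1,1,2),K,d)[:,0]
    r=np.hstack([p,np.ones((len(p),1))])@R; c=-R.T@t; return c+r*((z-c[2])/r[:,2])[:,None]
E
python3 - <<'E'
from meas import *
np.set_printoptions(precision=4,suppress=True)
f=np.load("top0.npz"); i,d=f["i"],f["d"]; hsv=cv2.cvtColor(i,cv2.COLOR_BGR2HSV); W=world("top",d)
def rep(nm,m,z=None):
    P=W[m]; P=P[~np.isnan(P[:,0])]; v,u=np.nonzero(m)
    print(nm,len(P),"med",np.median(P,0),"z",np.percentile(P[:,2],[2,50,98]))
    return P
m=mask(hsv,[5,180,150],[15,255,255],(335,195,370,232)); P=rep("pad",m); v,u=np.nonzero(m); print(onplane("top",[[u.mean(),v.mean()]],.074),rect(P)[0])
m=mask(hsv,[18,120,100],[32,255,255],(335,215,392,290)); P=rep("wedge",m); print(rect(P)); cs=cv2.boxPoints(cv2.minAreaRect(np.argwhere(m)[:,::-1].astype(np.float32))); print(cs, onplane("top",cs,.01))
m=mask(hsv,[100,120,40],[125,255,255],(255,125,375,250)); P=rep("box",m); T=P[P[:,2]>.062]; print(rect(T)); A=np.c_[T[:,:2],np.ones(len(T))]; print("plane",np.linalg.lstsq(A,T[:,2],rcond=None)[0])
for nm,roi in(("billet",(295,245,330,278)),("bush",(380,220,408,248))):
    P=W[roi[1]:roi[3],roi[0]:roi[2]].reshape(-1,3); h=.03 if nm=="bush" else .045; P=P[P[:,2]>h]; print(nm,P.mean(0),rect(P)[0],len(P))
E
```

```text
pad 139 med [ 0.6317 -0.0896  0.0728] z [0.0672 0.0728 0.0787]
[[ 0.6315 -0.0891  0.074 ]] ((631.6209106445312, -89.48194122314453), (28.32929801940918, 30.190147399902344), 88.16231536865234)
wedge 1082 med [ 0.5529 -0.1175  0.0121] z [-0.002   0.0121  0.0344]
(((560.530517578125, -143.81895446777344), (121.28121185302734, 107.1888656616211), 16.095806121826172), array([[ 487.4083, -109.1377],
       [ 517.1258, -212.1247],
       [ 633.6527, -178.5002],
       [ 603.9352,  -75.5132]], dtype=float32))
[[344.789  230.9633]
 [389.101  217.6697]
 [403.1377 264.4587]
 [358.8257 277.7523]] [[ 0.6011 -0.0745  0.01  ]
 [ 0.6352 -0.183   0.01  ]
 [ 0.5202 -0.2153  0.01  ]
 [ 0.4873 -0.108   0.01  ]]
box 5456 med [ 0.6832 -0.0122  0.0689] z [0.054  0.0689 0.0745]
(((699.127685546875, -2.1780548095703125), (210.3546142578125, 178.27772521972656), 12.856616020202637), array([[ 576.7527,   61.3229],
       [ 616.4216, -112.4854],
       [ 821.5027,  -65.679 ],
       [ 781.8337,  108.1293]], dtype=float32))
plane [0.0032 0.0042 0.0668]
billet [0.5218 0.0047 0.0511] ((522.6515502929688, 4.757204055786133), (59.96665954589844, 56.12921142578125), 0.48241308331489563) 469
bush [ 0.595  -0.1891  0.0353] ((594.6354370117188, -189.32452392578125), (46.317405700683594, 45.85268020629883), 22.363569259643555) 214
```

```bash
cat > wedge.py <<'E'
from meas import *
def wedge(n,i,d,roi):
    hsv=cv2.cvtColor(i,cv2.COLOR_BGR2HSV); m=mask(hsv,[18,120,100],[32,255,255],roi).astype(np.uint8)
    k,l,s,_=cv2.connectedComponentsWithStats(m); m=(l==1+np.argmax(s[1:,4]))
    P=world(n,d)[m]; P=P[~np.isnan(P[:,0])]; P=P[P[:,2]<.03]
    r,b=rect(P); c=cv2.boxPoints(cv2.minAreaRect(np.argwhere(m)[:,::-1].astype(np.float32)))
    return m,P,r,b,c
E
python3 - <<'E'
from wedge import *
np.set_printoptions(precision=4,suppress=True)
f=np.load("top0.npz"); m,P,r,b,c=wedge("top",f["i"],f["d"],(335,215,386,290)); print(len(P),r,b,"\n",c,"\n",onplane("top",c,.003),"\n",onplane("top",c,.018))
th=np.radians(12.86); x=np.array([np.cos(th),np.sin(th)]);y=np.array([-x[1],x[0]]); F=np.array([.6315,-.0888])
for q in b: print((q/1000-F)@x*1000,(q/1000-F)@y*1000)
z=(P[:,:2]-F)@x; print(np.polyfit(z,P[:,2],1), np.mean((P[:,:2]-F)@y))
E
```

```text
1042 ((553.5391845703125, -117.96292114257812), (120.91305541992188, 53.725826263427734), 18.20194435119629) [[ 487.7167 -111.3288]
 [ 504.4989 -162.3663]
 [ 619.3617 -124.597 ]
 [ 602.5795  -73.5596]] 
 [[344.4 231.2]
 [364.8 224.4]
 [380.3 270.9]
 [359.9 277.7]] 
 [[ 0.6018 -0.074   0.003 ]
 [ 0.6192 -0.124   0.003 ]
 [ 0.5051 -0.1607  0.003 ]
 [ 0.4882 -0.1112  0.003 ]] 
 [[ 0.5989 -0.0731  0.018 ]
 [ 0.6162 -0.1225  0.018 ]
 [ 0.5032 -0.1588  0.018 ]
 [ 0.4866 -0.1098  0.018 ]]
-145.19098286041333 10.03805269721128
-140.1890658972437 -43.45444449955415
-19.801159181964277 -32.19749360967162
-24.8030470903487 21.294996954004322
[-0.1262  0.0006] -0.009407686244022473
```

Request:
apply_moves(xyz=[[0.031,-0.029,0],[0.062,-0.058,0],[0.098,-0.092,0],[0.136,-0.128,0],[0.174,-0.164,0],[0.212,-0.199,0],[0.25,-0.235,0],[0.288,-0.271,0],[0.32,-0.301,0],[0.346,-0.325,0],[0.364,-0.342,0],[0.372,-0.3496,0],[0.372,-0.3496,0.03],[0.372,-0.3496,0.07],[0.372,-0.3496,0.11],[0.372,-0.3496,0.14],[0.372,-0.3496,0.15],[0.372,-0.3496,0.15]], spin=[0.5,1,1.5,2,2.5,3,3.5,4,4.5,5,5.6,6.2,6.2,6.2,6.2,6.2,6.2,6.2], grip=[0.2,0.2,0.2,0.2,0.2,0.2,0.2,0.2,0.2,0.2,0.2,0.2,0.2,0.2,0.2,0.2,0.2,0.2])

```text
clock: 2.35
tool_pos: [0.4726, -0.1444, 0.0555]
ee_rot: [0.988, 0.156, -0.0, -0.0]
wrist_force: [0.9, 0.0, -0.5]
width: 0.2
gripper_force: 0.0
```

Request:
apply_moves(xyz=[[0,0,0.015],[0,0,0.03],[0,0,0.04],[0,0,0.045],[0.004,0,0.045],[0.008,0,0.045],[0.012,0,0.045],[0.015,0,0.045],[0.018,0,0.045],[0.021,0,0.045],[0.024,0,0.045],[0.027,0,0.045],[0.03,0,0.045],[0.033,0,0.045],[0.036,0,0.045],[0.038,0,0.045],[0.04,0,0.045],[0.04,0,0.045]], spin=[0,0,0,0,0,0,0,0,0,0,0,0,0,0,0,0,0,0], grip=[0.2,0.2,0.2,0.2,0.2,0.2,0.2,0.2,0.2,0.2,0.2,0.2,0.2,0.2,0.2,0.2,0.2,0.2])

```text
clock: 4.6
tool_pos: [0.511, -0.1316, 0.0105]
ee_rot: [0.988, 0.157, 0.0, -0.0]
wrist_force: [-1.2, 0.3, -0.4]
width: 0.201
gripper_force: 0.0
```

Run:
```python
from h import *
for n in("top","side"):
    i,d=ctrl.get_image(n); np.savez(f"{n}1.npz",i=i,d=d)
    c=i[110:310,240:440] if n=="top" else i[150:310,220:420]
    cv2.imwrite(f"pics/{n}1.png",cv2.resize(c,None,fx=3,fy=3,interpolation=cv2.INTER_CUBIC)[:600])
s=ctrl.get_state(); print(s["clock"],s["tool_pos"],s["wrist_force"])
```

```text
4.7 [ 0.51085682 -0.13167693  0.01049632] [-0.01216335  0.40774167  0.14672565]
```

View pics/side1.png

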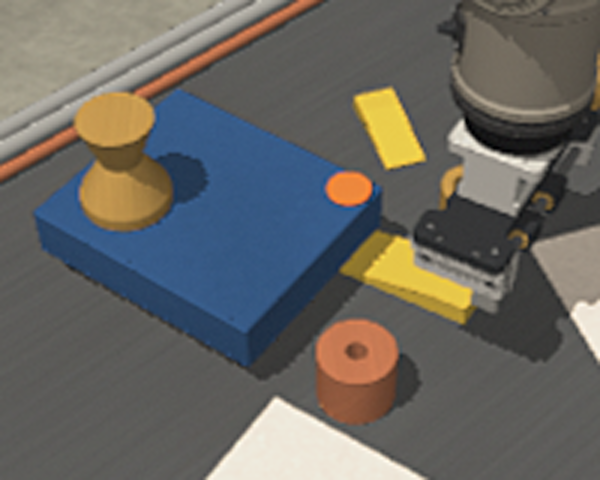

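The side crop shows the fingers behind the wedge's back face and the thin edge going under the base at about (360,250), clear of the billet. I'll keep pushing and watch the force.

Request:
apply_moves(xyz=[[0.003,0,0],[0.006,0,0],[0.009,0,0],[0.011,0,0],[0.013,0,0],[0.014,0,0]], spin=[0,0,0,0,0,0], grip=[0.2,0.2,0.2,0.2,0.2,0.2])

```text
clock: 5.45
tool_pos: [0.5242, -0.1273, 0.0105]
ee_rot: [0.988, 0.157, 0.0, -0.0]
wrist_force: [-1.1, 0.3, 1.5]
width: 0.201
gripper_force: 0.5
```

Request:
apply_moves(xyz=[[0.001,0,0],[0.002,0,0],[0.003,0,0]], spin=[0,0,0], grip=[0.2,0.2,0.2])

```text
clock: 5.82
tool_pos: [0.527, -0.1264, 0.0105]
ee_rot: [0.988, 0.157, -0.0, -0.0]
wrist_force: [0.1, -0.2, -0.7]
width: 0.199
gripper_force: 0.3
```

Request:
apply_moves(xyz=[[0.001,0,0],[0.002,0,0],[0.003,0,0]], spin=[0,0,0], grip=[0.2,0.2,0.2])

```text
clock: 6.2
tool_pos: [0.5299, -0.1255, 0.0105]
ee_rot: [0.988, 0.157, 0.0, -0.0]
wrist_force: [-0.5, -0.4, -0.2]
width: 0.198
gripper_force: 0.2
```

Request:
apply_moves(xyz=[[0.001,0,0],[0.002,0,0]], spin=[0,0], grip=[0.2,0.2])

```text
clock: 6.45
tool_pos: [0.5318, -0.1249, 0.0105]
ee_rot: [0.988, 0.157, 0.0, -0.0]
wrist_force: [0.4, 0.1, -0.7]
width: 0.199
gripper_force: 0.2
```

Request:
apply_moves(xyz=[[0.001,0,0],[0.002,0,0]], spin=[0,0], grip=[0.2,0.2])

```text
clock: 6.7
tool_pos: [0.5337, -0.1242, 0.0105]
ee_rot: [0.988, 0.157, 0.0, -0.0]
wrist_force: [-0.8, -0.1, 0.8]
width: 0.202
gripper_force: 0.2
```

Request:
apply_moves(xyz=[[0.001,0,0],[0.002,0,0]], spin=[0,0], grip=[0.2,0.2])

```text
clock: 6.95
tool_pos: [0.5356, -0.1237, 0.0105]
ee_rot: [0.988, 0.157, 0.0, -0.0]
wrist_force: [-0.6, 0.4, -0.0]
width: 0.199
gripper_force: 0.2
```

Request:
apply_moves(xyz=[[0.001,0,0],[0.002,0,0]], spin=[0,0], grip=[0.2,0.2])

```text
clock: 7.2
tool_pos: [0.5374, -0.123, 0.0105]
ee_rot: [0.988, 0.157, -0.0, -0.0]
wrist_force: [-0.0, -0.0, -0.6]
width: 0.2
gripper_force: 0.2
```

Request:
apply_moves(xyz=[[0.001,0,0],[0.002,0,0]], spin=[0,0], grip=[0.2,0.2])

```text
clock: 7.45
tool_pos: [0.5394, -0.1224, 0.0105]
ee_rot: [0.988, 0.157, 0.0, -0.0]
wrist_force: [-1.0, 0.2, -0.1]
width: 0.204
gripper_force: 0.3
```

Request:
apply_moves(xyz=[[0.001,0,0],[0.002,0,0]], spin=[0,0], grip=[0.2,0.2])

```text
clock: 7.7
tool_pos: [0.5413, -0.1218, 0.0105]
ee_rot: [0.988, 0.157, -0.0, -0.0]
wrist_force: [0.0, -0.1, -0.6]
width: 0.199
gripper_force: 0.3
```

Request:
apply_moves(xyz=[[0.001,0,0],[0.002,0,0]], spin=[0,0], grip=[0.2,0.2])

```text
clock: 7.95
tool_pos: [0.5431, -0.1212, 0.0105]
ee_rot: [0.988, 0.157, -0.0, -0.0]
wrist_force: [-1.9, -1.1, 1.3]
width: 0.203
gripper_force: 0.8
```

Request:
apply_moves(xyz=[[0.001,0,0],[0.001,0,0]], spin=[0,0], grip=[0.2,0.2])

```text
clock: 8.2
tool_pos: [0.5439, -0.1209, 0.0105]
ee_rot: [0.988, 0.157, -0.0, -0.0]
wrist_force: [-2.3, -0.6, 0.8]
width: 0.199
gripper_force: 1.3
```

Request:
apply_moves(xyz=[[0.001,0,0],[0.001,0,0]], spin=[0,0], grip=[0.2,0.2])

```text
clock: 8.45
tool_pos: [0.5448, -0.1207, 0.0104]
ee_rot: [0.988, 0.157, -0.0, -0.0]
wrist_force: [-4.0, -0.9, 3.5]
width: 0.201
gripper_force: 2.4
```

Run:
```python
from h import *
for n in("top","side"):
    i,d=ctrl.get_image(n); np.savez(f"{n}2.npz",i=i,d=d)
    j=np.load(f"{n}1.npz")["i"]
    c=(slice(120,245),slice(262,380)) if n=="top" else (slice(170,280),slice(225,355))
    p=np.load(f"{n}1.npz")["i"][c].mean(2).astype(np.float32); q=i[c].mean(2).astype(np.float32)
    print(n,"diff mean",np.abs(p-q).mean())
    W=[world(n,np.load(f"{n}{k}.npz")["d"]) for k in(1,2)]
    hsv=cv2.cvtColor(i,cv2.COLOR_BGR2HSV); m=cv2.inRange(hsv,np.array([100,120,40]),np.array([125,255,255]))>0
    for w in W:
        k=m&(w[...,2]>.06)&(w[...,2]<.085)&(abs(w[...,0]-.7)<.15)&(abs(w[...,1])<.15); T=w[k]; T=T[~np.isnan(T[:,0])]
        print(len(T),np.linalg.lstsq(np.c_[T[:,0]-.7,T[:,1],np.ones(len(T))],T[:,2],rcond=None)[0])
s=ctrl.get_state(); print(s["clock"],s["tool_pos"],s["wrist_force"])
```

```text
top diff mean 4.425062
5225 [0.00287402 0.00054787 0.06895785]
5242 [0.00109883 0.0022374  0.06900578]
side diff mean 1.5700699
4138 [ 0.00497867 -0.0017888   0.06870416]
4153 [ 0.00402524 -0.00323337  0.06869208]
8.55 [ 0.54476127 -0.12067271  0.01042816] [-4.88883235 -2.21255072  3.44889988]
```

The push force has gone from about 1 N to about 5 N, so the foot is riding on the wedge, and the top still reads level. I'll back off, lift, close the fingers and move over the disc.

Request:
apply_moves(xyz=[[-0.003,0,0],[-0.01,0,0],[-0.02,0,0],[-0.025,0,-0.02],[-0.025,0,-0.06],[-0.02,0,-0.09],[0.0,-0.001,-0.104],[0.03,-0.002,-0.104],[0.06,-0.003,-0.104],[0.08,-0.003,-0.104],[0.0917,-0.0033,-0.104],[0.0917,-0.0033,-0.095],[0.0917,-0.0033,-0.083],[0.0917,-0.0033,-0.074],[0.0917,-0.0033,-0.068],[0.0917,-0.0033,-0.068]], spin=[0,0,0,0,0,0,0,0,0,0,0,0,0,0,0,0], grip=[0.2,0.2,0.2,0.2,0,0,0,0,0,0,0,0,0,0,0,0], grip_force=5)

```text
clock: 10.55
tool_pos: [0.6308, -0.0891, 0.0779]
ee_rot: [0.988, 0.157, -0.0, -0.0]
wrist_force: [0.3, 0.8, 0.4]
width: 0.002
gripper_force: 0.0
```

Run:
```python
from h import *
for n in("side",):
    i,d=ctrl.get_image(n); np.savez(f"{n}3.npz",i=i,d=d)
    cv2.imwrite(f"pics/{n}3.png",cv2.resize(i[150:310,220:420],None,fx=3,fy=3,interpolation=cv2.INTER_CUBIC))
s=ctrl.get_state(); print(s["clock"],s["tool_pos"],s["wrist_force"])
```

```text
10.6 [ 0.6310977  -0.08911695  0.07840293] [ 0.0992395  -0.64154575  0.10783261]
```

View pics/side3.png

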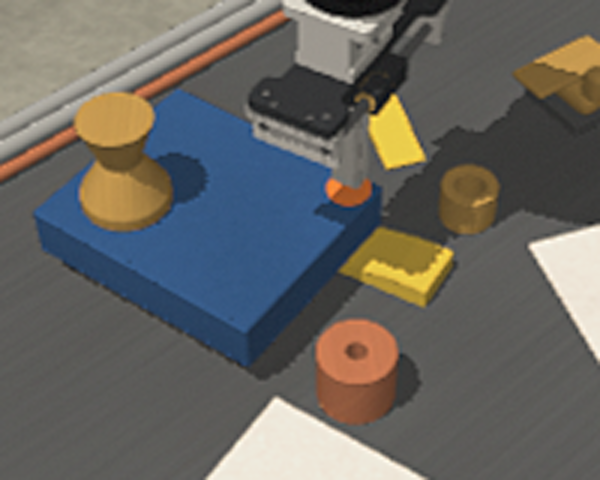

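The fingertips are over the disc at about (348,190), the wedge is under the front edge at (400,260), and the bystanders haven't moved. Next is a slow press.

Request:
apply_moves(xyz=[[0,0,0.002],[0,0,0.0035],[0,0,0.0035]], spin=[0,0,0], grip=[0,0,0])

```text
clock: 10.98
tool_pos: [0.6312, -0.0891, 0.075]
ee_rot: [0.988, 0.157, -0.0, -0.0]
wrist_force: [0.5, 0.3, -0.3]
width: 0.006
gripper_force: 0.0
```

Request:
apply_moves(xyz=[[0,0,0.0005],[0,0,0.001],[0,0,0.001]], spin=[0,0,0], grip=[0,0,0])

```text
clock: 11.35
tool_pos: [0.6312, -0.0891, 0.074]
ee_rot: [0.988, 0.157, -0.0, -0.0]
wrist_force: [-0.4, 0.5, 0.0]
width: 0.004
gripper_force: 0.0
```

Request:
apply_moves(xyz=[[0,0,0.0005],[0,0,0.0005]], spin=[0,0], grip=[0,0])

```text
clock: 11.6
tool_pos: [0.6313, -0.0891, 0.0737]
ee_rot: [0.988, 0.157, 0.0, 0.0]
wrist_force: [-0.3, -0.5, 3.9]
width: 0.005
gripper_force: 1.9
```

Request:
apply_moves(xyz=[[0,0,0.0005],[0,0,0.0005]], spin=[0,0], grip=[0,0])

```text
clock: 11.85
tool_pos: [0.6313, -0.0892, 0.0735]
ee_rot: [0.988, 0.157, 0.0, 0.0]
wrist_force: [-2.8, -0.5, 8.4]
width: 0.006
gripper_force: 4.7
```

Request:
apply_moves(xyz=[[0,0,0.0002],[0,0,0.0002],[0,0,0.0002],[0,0,0.0002],[0,0,0.0002]], spin=[0,0,0,0,0], grip=[0,0,0,0,0])

```text
clock: 12.48
tool_pos: [0.6313, -0.0892, 0.0735]
ee_rot: [0.988, 0.157, 0.0, 0.0]
wrist_force: [-4.4, 0.0, 11.4]
width: 0.003
gripper_force: 5.8
```

Request:
apply_moves(xyz=[[0,0,0],[0,0,0],[0,0,0],[0,0,0],[0,0,0],[0,0,0]], spin=[0,0,0,0,0,0], grip=[0,0,0,0,0,0])

```text
clock: 13.22
tool_pos: [0.6313, -0.0892, 0.0735]
ee_rot: [0.988, 0.157, 0.0, 0.0]
wrist_force: [-3.5, 0.0, 10.9]
width: 0.007
gripper_force: 5.8
```

Run:
```python
from h import *
i,d=ctrl.get_image("side"); np.savez("side4.npz",i=i,d=d); j=np.load("side3.npz")["i"]
c=(slice(170,280),slice(225,300)); a,b=[k[c].mean(2).astype(np.float32) for k in(j,i)]
print(np.abs(a-b).mean(),cv2.phaseCorrelate(a,b,cv2.createHanningWindow(a.shape[::-1],cv2.CV_32F)))
s=ctrl.get_state(); print(s["clock"],s["tool_pos"],s["wrist_force"])
```

```text
0.9411717 ((0.5885309897508435, -0.08575340363550765), 0.9986372485690647)
13.275 [ 0.63130944 -0.08915489  0.07347171] [-3.96268932 -0.31489715 11.66088705]
```

Request:
apply_moves(xyz=[[0,0,-0.0004],[0,0,-0.0004],[0,0,-0.0004]], spin=[0,0,0], grip=[0,0,0])

```text
clock: 13.65
tool_pos: [0.6313, -0.0892, 0.0736]
ee_rot: [0.988, 0.157, 0.0, 0.0]
wrist_force: [-2.7, 0.3, 7.7]
width: 0.003
gripper_force: 3.7
```

Request:
apply_moves(xyz=[[0,0,-0.0004],[0,0,-0.0004],[0,0,-0.0004]], spin=[0,0,0], grip=[0,0,0])

```text
clock: 14.02
tool_pos: [0.6313, -0.0891, 0.0737]
ee_rot: [0.988, 0.157, 0.0, 0.0]
wrist_force: [-2.1, -0.3, 4.3]
width: 0.007
gripper_force: 2.2
```

Request:
apply_moves(xyz=[[0,0,-0.0003],[0,0,-0.0003],[0,0,-0.0003]], spin=[0,0,0], grip=[0,0,0])

```text
clock: 14.4
tool_pos: [0.6312, -0.0891, 0.0738]
ee_rot: [0.988, 0.157, -0.0, -0.0]
wrist_force: [0.5, -0.8, -0.1]
width: 0.006
gripper_force: 0.2
```

The press held at about 11 N for more than a second. The disc gave only about 0.3 mm, in proportion to the load, and recovered with no free rocking step. I'll take the hand away and check.

Request:
apply_moves(xyz=[[0,0,-0.005],[0,0,-0.02],[0,0,-0.05],[0,0,-0.09],[-0.03,0,-0.12],[-0.07,0.02,-0.13],[-0.1,0.04,-0.13],[-0.1,0.05,-0.13],[-0.1,0.05,-0.13],[-0.1,0.05,-0.13]], spin=[0,0,0,0,0,0,0,0,0,0], grip=[0,0,0,0,0,0,0,0,0,0])

```text
clock: 15.65
tool_pos: [0.5522, -0.1664, 0.2039]
ee_rot: [0.988, 0.157, 0.0, -0.0]
wrist_force: [0.5, -0.3, 0.1]
width: 0.005
gripper_force: 0.0
```

Run:
```python
from meas import *
np.set_printoptions(precision=4,suppress=True)
out=[]
for n in("top","side"):
    i,d=ctrl.get_image(n); np.savez(f"{n}5.npz",i=i,d=d)
    for k in("0","5"):
        f=np.load(f"{n}{k}.npz"); w=world(n,f["d"]); hsv=cv2.cvtColor(f["i"],cv2.COLOR_BGR2HSV)
        m=cv2.inRange(hsv,np.array([100,120,40]),np.array([125,255,255]))>0
        m&=(w[...,2]>.062)&(w[...,2]<.08)&(abs(w[...,0]-.7)<.15)&(abs(w[...,1])<.15); T=w[m]
        print(n,k,len(T),np.linalg.lstsq(np.c_[T[:,0]-.7,T[:,1],np.ones(len(T))],T[:,2],rcond=None)[0],rect(T)[0])
    out.append(cv2.resize(i[110:310,240:440] if n=="top" else i[130:330,220:420],(400,400),interpolation=cv2.INTER_CUBIC))
cv2.imwrite("pics/end.png",np.hstack(out)); s=ctrl.get_state(); print(s["clock"],s["tool_pos"],s["wrist_force"])
```

```text
top 0 5284 [0.0031 0.0041 0.069 ] ((699.127685546875, -2.1780548095703125), (210.3546142578125, 178.27772521972656), 12.856616020202637)
top 5 5263 [0.002  0.0003 0.0691] ((699.148193359375, -2.0257186889648438), (209.95809936523438, 178.150390625), 12.864810943603516)
side 0 4087 [0.0035 0.0001 0.0687] ((697.1920166015625, -0.9659042358398438), (211.97486877441406, 181.47935485839844), 12.87339973449707)
side 5 4076 [ 0.003  -0.0015  0.0688] ((697.0802612304688, -0.9453582763671875), (212.967041015625, 181.24440002441406), 12.75334358215332)
15.75 [ 0.552  -0.1665  0.2038] [0.0816 0.1057 0.4649]
```

View pics/end.png

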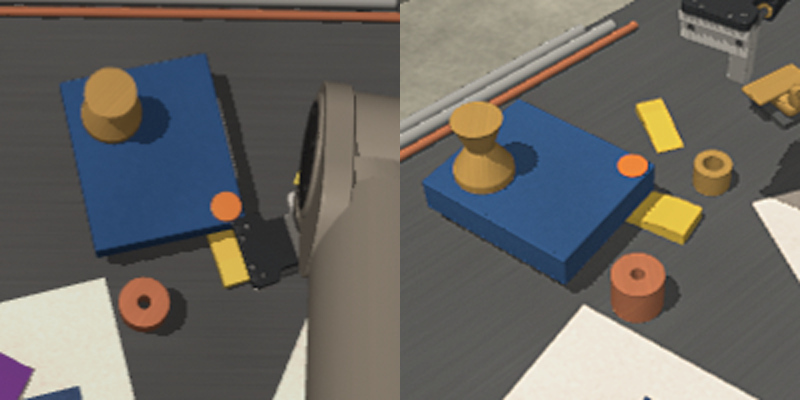

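The closing picture shows the wedge under the front edge (left half (225,258), right half (665,215)). The box is level and in its starting position to 0.2 mm, the bystanders are where they stood, and the hand is clear. I'm handing in.

```bash
python3 -c "
from workcell import ctrl
print(ctrl.hand_in())"
```

```text
the job is handed in; nothing more can be done
None
```

I pushed the wedge under the short foot until the base sat level, then pressed the disc at about 11 N for over a second; it gave only about 0.3 mm with no rocking. I took the hand clear and handed in the job at about 16 s; no verdict was shown.

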